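Take the bayonet template guide out of its router holder

ROBOT

A 6-joint arm with a two-finger parallel gripper is mounted at the origin on a cart in front of the work surface, level with it; the furniture and walls round the work are solid. World frame = base frame: x ahead of the robot, y to its left, z up, the work surface at z = 0. Lengths are in m, angles in degrees, forces in N, time in s.
With the tool pointing down it reaches from about 0.35 to 0.975 m from the base axis. Payload 17.4 kg.
Tool frame: the origin (TCP) lies at the centre of the arm's flange, where the gripper is bolted on; the fingertips stand 173 mm ahead of it and the grasp point (between the pads) lies 155 mm ahead of it (arm.grasp_offset is the distance from the TCP to the grasp point, in m); z points along the fingers, y is the direction in which the jaws open and shut (so a half turn about z gives the same grasp; the last joint's range is limited). The gripper opens to 85 mm and grips with 20 to 120 N. Pads are 22 mm wide; open, the fingers measure 114 mm over their backs; the gripper's body (76 mm by 85 mm) begins 54 mm behind the grasp point. The pads swing forward as they close: fully open they stand 13 mm farther back than shut.
Start: joints at [72.777, 6.646, 82.598, -0, 90.757, -2.166], TCP at [0.175, 0.652, 0.405] pointing down, gripper open.
Joint ranges: [-162.19, 162.19], [-47.58, 125.68], [4.15, 143.07], [-65.23, 245.23], [0.69, 171.88], [-170.13, 170.13]. Speed limits (degrees/s): [108.29, 108.29, 127.2, 180, 180, 180].

INTERFACE

Orientations are given as a 3x3 rotation matrix whose columns are the frame's x, y, z axes.
In Python, from rig import arm gives the robot as it stands.
- The arm moves only by the tool send_rows, never from a script. Its argument "increments" is text: rows parted by semicolons, each of 5 numbers parted by spaces: the shift along the world's x, y, z scaled (see below), then the turn about the world's z scaled (see below), then the opening, from -1 (shut) to 1 (fully open). In form: dx dy dz spin fingers; .... A call has 1 to 8 rows; each row shifts and turns the commanded pose from where the row before left it; what a row does not reach is not made up. The controller multiplies each number of a shift by 60 mm and each number of a turn by 4 degrees. A row lasts 1/8 s, in which the tool goes at most 62.5 mm and 10.7 degrees, less where a joint would pass 70% of its speed; a pose out of reach is approached as far as the arm can. A call with a number of a shift or a turn outside -1 to 1 is refused whole. A call with a gripper value outside its range is refused whole. The fingers move at their own pace and stop on an object; "grip_force" is the grip in N (left out, the last holds). Time passes only in rows, so rows that do not move let the fingers close. It gives the time, the measured TCP pose, the force and the opening at its end, in the units of the state.
- arm.get_obs(): the state, without advancing time (a new reading comes with each control period).
- arm.snapshot(name): name is "scene" or "top" or "wrist"; returns a dict with "pixels" (384x512x3 uint8, blue, green, red), "fov_y" (degrees; the focal length in pixels is half the picture's height over the tangent of half this angle, whatever the lens; pixels are square), "cx", "cy" (the principal point, pixels), "world_from_camera" (4x4, takes a point from camera to world coordinates). Camera axes: x right, y down, z forward; pixel columns grow to the right and rows downward; lengths in m; the calibration is good to about 2 mm. The wrist camera is an equidistant fisheye: a pixel r from the principal point sees the ray r / f radians off the axis. A picture is of the moment at which its call begins. There is no depth.
- arm.sign_off(): hands the job in, once; it reports no verdict.
The state is a dict: "time": time; "qpos": joint angles; "joint_velocities": joint speeds; "tau": joint torques, N m; "tool_pos": TCP position; "tool_rot": TCP orientation; "contact_force": force on the tool from outside, world axes, zero at the start; "ft_torque": the same for the moment, N m; "width": finger opening in m.
Only numpy, scipy, OpenCV 4.12 (cv2) and the standard library are available. Lean on these libraries where they do the work, as an engineer would, in place of code of your own. Each camera call takes 0.05 s, during which the arm holds its last target.

TASK

Free the template guide from its holder on the saw table: press the release button of the holder fully down, turn the guide anticlockwise by its round grip until its hidden lugs come under the slots, and lift it straight off, feeling for the slots with a gentle pull and never forcing it. Then set the guide down gently, upright, lugs down, on the floor of the plywood tray and let it go. Leave the other things lying where they are.

Things in the scene. Friction and masses are not known exactly. Their poses are not given: they have to be found in the camera images.
- mount: the guide's holder: a fixed aluminium block 100 mm (its x) by 150 mm (its y), 19 mm high, with a round socket in its top. Origin on the table under the socket's axis; z up. The block reaches from -50 to +100 mm along its y; four screw heads stand 3 mm proud at its corners. Over about 30 N from the guide, or 25 N from the fingers (on its button too), damages it
- socket (a point): centre of the socket's mouth on the holder's top face, 19 mm above the table. A steel ring hidden inside has lips that hold the guide's two lugs down and two opposite slots that let them out, 48 to 86 degrees anticlockwise (from above) of where the lugs stand at the start: this angle differs each time, is not measured and cannot be seen under the flange
- lips (a point): underside of the lips, on the socket's axis, 14 mm above the table. The lugs lie 2 mm below, so the guide lifts 2 mm and then meets resistance unless its lugs are within about 4 degrees of the slots. Turned further, they are under the lips again; a stop comes 45 to 85 degrees past the slots. Sideways play of the guide 1.5 mm
- lock_pin (a point): the lock pin in the socket, 24.5 mm from the axis, hidden under the flange; moves with the button. Until the button is down it stops the guide within 9 degrees anticlockwise. Clockwise a fixed stop comes within 12 degrees
- button_top (a point): centre of the top of the release button, a round steel button 22 mm across beside the guide, 73 mm from the socket's axis along the holder's +y. It stands 9 mm proud of the holder's top when up (28 mm above the table), 2 mm when down; this point moves with it
- button (a joint): travel of the release button in m: 0 up (locked), 0.007 fully down on a hard stop; count it down from 0.006 on. It resists with about 4 N all the way, has no return spring and stays down when let go
- guide_grip (a point): the template guide (loose, steel, about 160 g, 60 mm high) at the middle of its round dark knurled grip, 44 mm across and 44 mm high, on its axis; z up. The point is 22 mm under the grip's top, 22 mm over the flange's upper face and 37.5 mm over the foot. In the holder it is 45 mm above the table
- guide: the same guide; origin at the middle of its foot, z up along its axis. Under the grip is a flange 64 mm across, 4 mm thick, resting on the holder's top; below it a barrel 40 mm across, 11.5 mm long; at the foot two lugs 12 mm wide, 4 mm thick, reaching 27 mm from the axis along own +x and -x. Lifted 12 mm it is clear of the holder
- tray: fixed square plywood tray 160x160 mm, walls 6 mm thick and 20 mm high, origin under its centre on the table
- tray_in (a point): centre of the tray's inner floor, 6 mm above the table; inside it is 148x148 mm
- wrench_by: bystander: flat rust-brown open-ended wrench, 231 mm long, 6 mm thick, lying behind the work. Origin at the centre of its underside
- wedge_by: bystander: small wooden wedge 26x70x20 mm lying in front of the work. Origin at the centre of its underside
- offcut_by: bystander: wooden off-cut 42x75x20 mm lying in front of the work. Origin at the centre of its underside
- tin_by: bystander: round green tin, 71 mm across, 36 mm high, in front of the work. Origin at the centre of its underside
There are look-alikes about, which are no part of the job. There is more than one size of the guide; the one meant has the size given above.

How it is judged:
By the outcome, as a careful person would: the job done as asked, in the order asked, and still so for the second after the job is handed in, with the robot touching nothing.
It also fails if it takes over 72 s, if anything falls off the work surface, if the arm or the gripper's body presses on something with over 40 N, if the wrist force passes 120 N, or if a joint passes its speed limit or range.

## Working session

There is one attempt and no reset: what is moved stays moved. The work goes in short steps, Python scripts to look and compute and a tool call to move; the robot and the scene stay as the last step left them, time stands still between calls to the robot, and variables do not carry over. Pictures are saved under pics/ and viewed, and the job is handed in when it is done.

Besides the shell and the picture viewer there is one more tool, called by a JSON object that holds its "fn" and its "kwargs". send_rows: Moves the arm, as the interface text tells. Shifts and turns lie within -1 to 1; 1 stands for 60 mm of shift or 4 degrees of turn. Its arguments: {"type":"object","properties":{"increments":{"type":"string"},"grip_force":{"type":"number"}},"required":["increments"]}

```bash
ls; mkdir -p pics; cat > h.py <<'E'
import numpy as np, cv2
from rig import arm
def snap(n,f):
    s=arm.snapshot(n); cv2.imwrite('pics/'+f,s['pixels']); np.savez('pics/'+f+'.npz',**{k:np.array(v) for k,v in s.items()}); return s
def load(f): return dict(np.load('pics/'+f+'.npz'))
def ray(s,u,v,fish=False):
    f=192/np.tan(np.radians(float(s['fov_y']))/2); x=u-float(s['cx']); y=v-float(s['cy'])
    if fish:
        r=np.hypot(x,y); t=r/f; d=np.array([np.sin(t)*x/max(r,1e-9),np.sin(t)*y/max(r,1e-9),np.cos(t)])
    else: d=np.array([x/f,y/f,1.])
    T=np.array(s['world_from_camera']); return T[:3,3],T[:3,:3]@d
def onz(s,u,v,z,fish=False):
    o,d=ray(s,u,v,fish); return o+d*(z-o[2])/d[2]
E
python3 - <<'E'
from h import *
for n in("scene","top","wrist"):
    s=snap(n,n+'0.png'); print(n,s['fov_y'],s['cx'],s['cy'],np.round(s['world_from_camera'],3).tolist())
print(arm.get_obs(), arm.grasp_offset)
E
```

```text
pics
scene 44.678379265806434 250.19149829467844 187.37479904570375 [[0.796, -0.448, 0.408, 0.054], [-0.606, -0.579, 0.545, -0.651], [-0.008, -0.681, -0.732, 0.946], [0.0, 0.0, 0.0, 1.0]]
top 56.18897988778767 256.3532972110099 188.12985877276762 [[0.007, -0.993, 0.119, 0.407], [-1.0, -0.008, -0.008, 0.011], [0.009, -0.119, -0.993, 1.088], [0.0, 0.0, 0.0, 1.0]]
wrist 65.70646984690485 258.82238849968564 194.84930825217828 [[0.259, 0.926, 0.274, 0.106], [0.966, -0.248, -0.074, 0.671], [-0.001, 0.284, -0.959, 0.373], [0.0, 0.0, 0.0, 1.0]]
{'time': 0.15, 'qpos': array([ 7.27781330e+01,  6.66715852e+00,  8.26251053e+01, -9.08053421e-04,
        9.07545244e+01, -2.16505697e+00]), 'joint_velocities': array([ 0.01902941, -0.07815736, -0.07346029,  0.02693274,  0.15844833,
       -0.05754954]), 'tau': array([-3.10668584e-04, -7.32506275e+01, -6.32857060e+01, -1.57304366e-04,
        4.94013220e-03, -4.00657700e-05]), 'tool_pos': array([0.17535638, 0.65184182, 0.40415942]), 'tool_rot': array([[-9.65668672e-01,  2.59776758e-01, -2.26638652e-04],
       [ 2.59776856e-01,  9.65668354e-01, -7.84687759e-04],
       [ 1.50141321e-05, -8.16623863e-04, -9.99999666e-01]]), 'contact_force': array([-0.28942148, -0.2890168 ,  0.17771499]), 'ft_torque': array([ 0.05611539,  0.04120007, -0.02311795]), 'width': 0.0852003810215206} 0.1547
```

View pics/scene0.png

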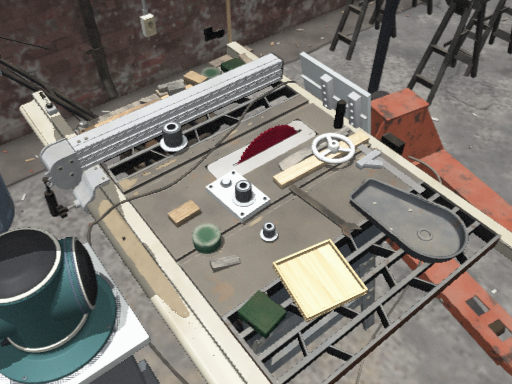

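View pics/top0.png

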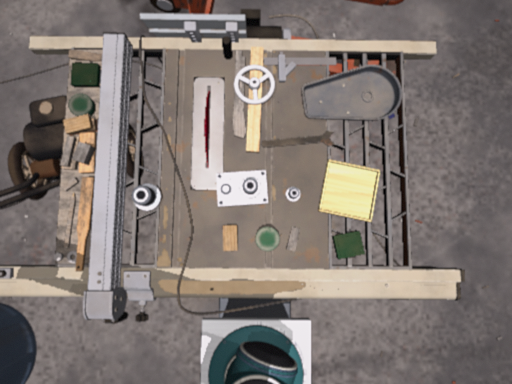

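View pics/wrist0.png

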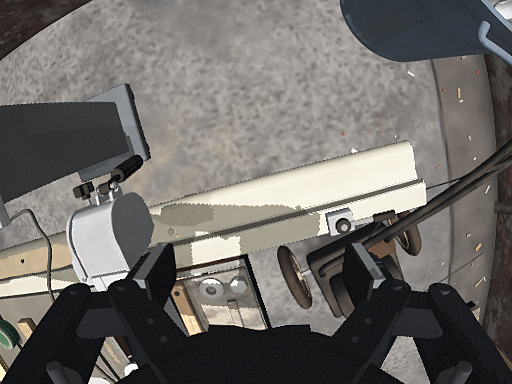

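Three guide-like knobs in the top view: a large one at (147,195), one in the white block with a button at (250,185), and a small one at (293,194). The middle one fits because it sits in a holder with four screws and a button. I'll confirm with an enlarged crop.

```bash
python3 - <<'E'
from h import *
a=cv2.imread('pics/top0.png')[160:220,130:390]; cv2.imwrite('pics/c1.png',cv2.resize(a,None,fx=3,fy=3,interpolation=cv2.INTER_CUBIC))
t=cv2.resize(cv2.imread('pics/top0.png')[160:215,205:305],None,fx=7.5,fy=7.5,interpolation=cv2.INTER_CUBIC); cv2.imwrite('pics/c2.png',t)
t=cv2.resize(cv2.imread('pics/scene0.png')[160:230,195:285],None,fx=8,fy=8,interpolation=cv2.INTER_CUBIC); cv2.imwrite('pics/c3.png',t)
E
```

```text
(no output)
```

View pics/c2.png

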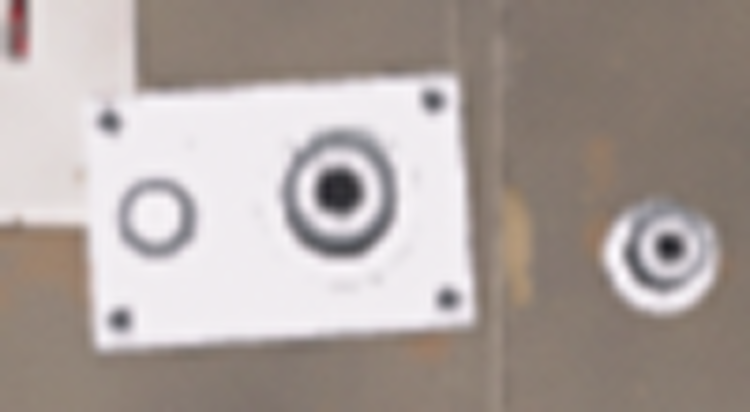

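View pics/c3.png

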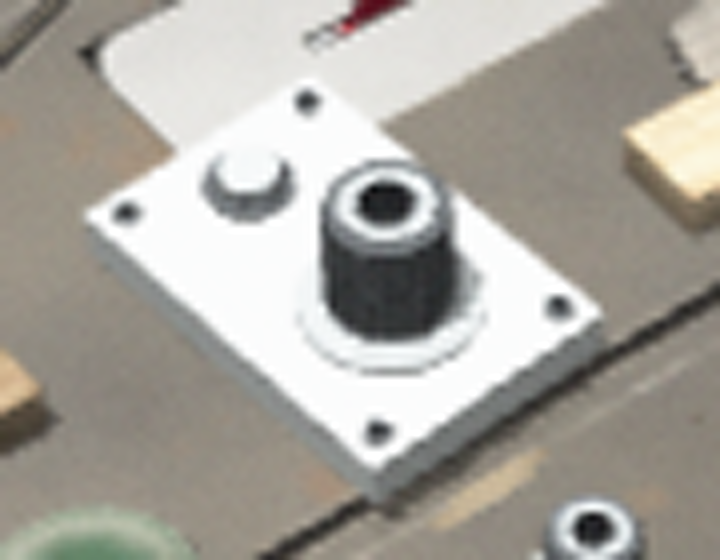

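The crop shows the white block with four screws, the button at top-view px (225.5,188.5), and the dark knurled guide with its bore at px (249.8,185). This is the one meant. The one at (294,193) is smaller and stands free. Next I measure positions.

```bash
python3 - <<'E'
from h import *
s=load('top0.png'); 
m=lambda U,V:((U+.5)/7.5-.5+205,(V+.5)/7.5-.5+160)
m2=lambda U,V:((U+.5)/8-.5+195,(V+.5)/8-.5+160)
P={'screws':[onz(s,*m(*p),.022) for p in[(110,122),(432,100),(447,299),(120,320)]],
'corners':[onz(s,*m(*p),.019) for p in[(85,98),(459,75),(476,325),(97,351)]],
'button':[onz(s,*m(157,216),.028)],'bore':[onz(s,*m(339,191),.067)]}
q=load('scene0.png')
R={'screws':[onz(q,*m2(*p),.022) for p in[(307,100),(559,306),(378,431),(127,212)]],'button':[onz(q,*m2(249,168),.028)],'bore':[onz(q,*m2(384,203),.067)]}
for n,D in(('top',P),('scene',R)):
  for k,v in D.items(): print(n,k,np.round(v,4).tolist(),np.round(np.mean(v,0),4))
c=P['screws'];y=(c[0]+c[3]-c[1]-c[2]);print('yaw of mount y',np.degrees(np.arctan2(y[1],y[0]))-90)
# tray
img=s['pixels'];hsv=cv2.cvtColor(img,cv2.COLOR_BGR2HSV)
print(hsv[190,350])
mk=cv2.inRange(hsv,(20,60,150),(40,255,255));n,l,st,ce=cv2.connectedComponentsWithStats(mk)
k=l[190,350];print(st[k]);r=cv2.minAreaRect(np.argwhere(l==k)[:,::-1].astype(np.float32));print(r)
b=cv2.boxPoints(r);cs=[onz(s,*p,.02) for p in b];print(np.round(cs,4).tolist(),np.mean(cs,0))
E
```

```text
top screws [[0.5709, 0.1132, 0.022], [0.581, -0.0152, 0.022], [0.5012, -0.0216, 0.022], [0.4918, 0.1077, 0.022]] [0.5362 0.046  0.022 ]
top corners [[0.581, 0.1237, 0.019], [0.5917, -0.0261, 0.019], [0.4912, -0.0333, 0.019], [0.4796, 0.1169, 0.019]] [0.5359 0.0453 0.019 ]
top button [[0.5326, 0.0934, 0.028]] [0.5326 0.0934 0.028 ]
top bore [[0.5382, 0.0211, 0.067]] [0.5382 0.0211 0.067 ]
scene screws [[0.5658, 0.1125, 0.022], [0.5755, -0.0163, 0.022], [0.4962, -0.0228, 0.022], [0.4863, 0.1065, 0.022]] [0.5309 0.045  0.022 ]
scene button [[0.5278, 0.0932, 0.028]] [0.5278 0.0932 0.028 ]
scene bore [[0.5331, 0.0221, 0.067]] [0.5331 0.0221 0.067 ]
yaw of mount y 4.307700788429088
[ 27  69 240]
[ 319  159   61   63 2610]
((349.48077392578125, 190.0961456298828), (54.716392517089844, 52.951351165771484), 11.309932708740234)
[[0.4691, -0.1803, 0.02], [0.6263, -0.2137, 0.02], [0.5949, -0.3754, 0.02], [0.4385, -0.3392, 0.02]] [ 0.53219985 -0.2771557   0.02      ]
```

{"fn": "send_rows", "kwargs": {"increments": "0.2 -0.3 0.3 -1 -1;0.4 -0.65 0.3 -1 -1;0.4 -0.65 0.2 -1 -1;0.4 -0.65 0 -1 -1;0.4 -0.65 0 -1 -1;0.4 -0.65 0 -1 -1;0.4 -0.65 0 -1 -1;0.4 -0.65 0 -1 -1"}}

```text
time: 1.15
tool_pos: [0.3558, 0.3594, 0.4526]
tool_rot: [[-0.68, 0.734, 0.0], [0.734, 0.68, -0.0], [-0.0, 0.0, -1.0]]
contact_force: [0.9, -0.0, -0.0]
width: 0.0
```

{"fn": "send_rows", "kwargs": {"increments": "0.4 -0.65 0 -1 -1;0.4 -0.65 0 -1 -1;0.4 -0.65 -0.2 -1 -1;0.4 -0.65 -0.5 -1 -1;0.4 -0.65 -0.5 -1 -1;0.4 -0.6 -0.5 -1 -1;0.3 -0.35 -0.5 -1 -1;0 0 0 0 -1"}}

```text
time: 2.15
tool_pos: [0.5177, 0.1075, 0.318]
tool_rot: [[-0.255, 0.967, -0.004], [0.967, 0.255, -0.001], [0.0, -0.004, -1.0]]
contact_force: [-0.1, 0.6, 0.3]
width: -0.0002
```

```bash
python3 - <<'E'
from h import *
o=arm.get_obs(); print(o['time'],np.round(o['tool_pos'],4),np.round(o['tool_rot'],3).tolist(),np.round(o['qpos'],1),o['contact_force'],o['width'])
s=snap('wrist','w1.png')
E
```

```text
2.15 [0.5177 0.1075 0.318 ] [[-0.255, 0.967, -0.004], [0.967, 0.255, -0.001], [0.0, -0.004, -1.0]] [  9.   -9.7 106.7  -0.   83.2  -5.8] [-0.06494059  0.60016093  0.25655987] -0.00021670953216194978
```

View pics/w1.png

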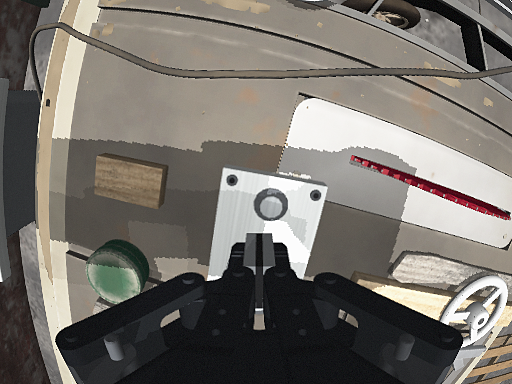

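Wrist view: button at about px (269,204), with screws at (232,180) and (316,195). I compute the button position from this view.

```bash
python3 - <<'E'
from h import *
s=load('w1.png'); print(np.round(s['world_from_camera'],3))
cv2.imwrite('pics/c4.png',cv2.resize(s['pixels'][160:240,210:330],None,fx=6,fy=6,interpolation=cv2.INTER_CUBIC))
for n,p,z in(('but',(269.5,204),.028),('s1',(232,180.5),.022),('s2',(316,195),.022)): print(n,onz(s,*p,z,True))
print(arm.get_obs()['tool_pos'])
E
```

```text
[[ 0.967  0.247  0.069  0.499]
 [ 0.256 -0.927 -0.275  0.178]
 [-0.004  0.283 -0.959  0.287]
 [ 0.     0.     0.     1.   ]]
but [0.52973236 0.09783681 0.028     ]
s1 [0.49105957 0.10903314 0.022     ]
s2 [0.57049529 0.11575692 0.022     ]
[0.51745818 0.10835324 0.31982453]
```

View pics/c4.png

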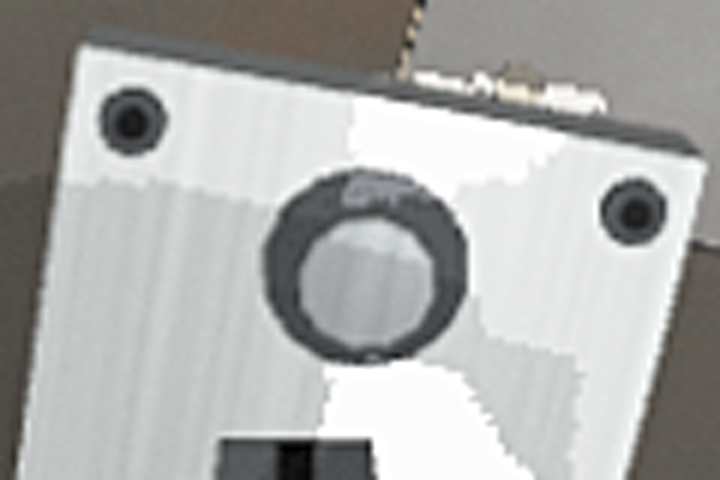

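{"fn": "send_rows", "kwargs": {"increments": "0.115 -0.12 -0.4 0 -1;0.115 -0.12 -0.4 0 -1;0 0 -0.4 0 -1;0 0 -0.3 0 -1;0 0 -0.2 0 -1;0 0 -0.1 0 -1;0 0 0 0 -1;0 0 0 0 -1"}}

```text
time: 3.2
tool_pos: [0.5314, 0.0945, 0.2134]
tool_rot: [[-0.258, 0.966, 0.001], [0.966, 0.258, 0.0], [-0.0, 0.001, -1.0]]
contact_force: [0.2, 0.7, -0.1]
width: -0.0001
```

```bash
python3 - <<'E'
from h import *
s=snap('wrist','w2.png');snap('scene','s2.png')
cv2.imwrite('pics/c5.png',cv2.resize(s['pixels'][130:330,150:400],None,fx=3,fy=3,interpolation=cv2.INTER_CUBIC))
cv2.imwrite('pics/c6.png',cv2.resize(cv2.imread('pics/s2.png')[130:230,195:285],None,fx=6,fy=6,interpolation=cv2.INTER_CUBIC))
o=arm.get_obs();print(o['tool_pos'],o['contact_force'])
E
```

```text
[0.53131443 0.09444425 0.21327491] [0.63330866 0.04039262 0.01195576]
```

View pics/c5.png

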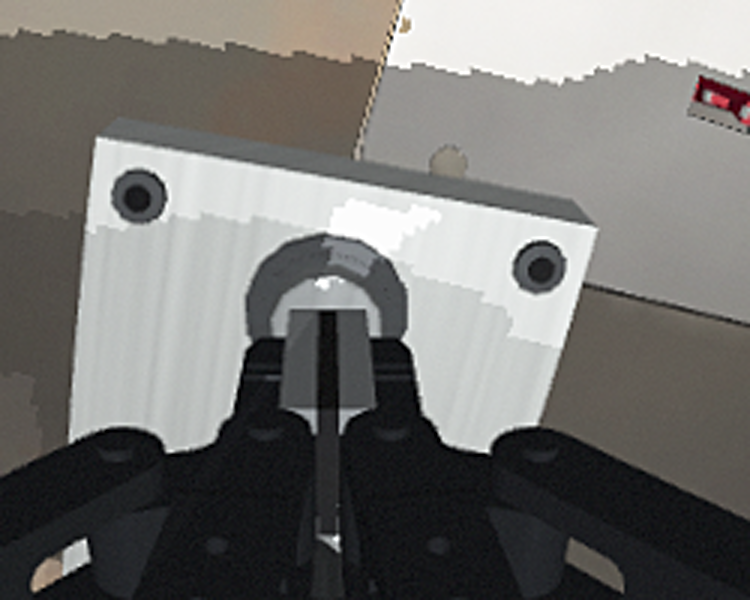

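View pics/c6.png

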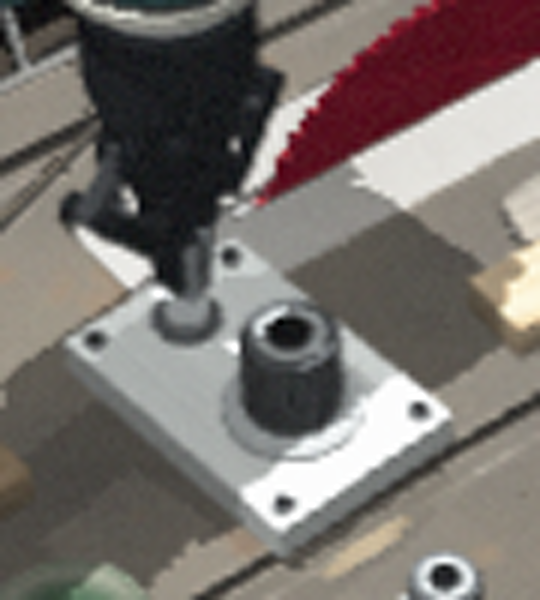

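The fingertips are centred above the button. I now press slowly.

{"fn": "send_rows", "kwargs": {"increments": "0 0 -0.1 0 -1;0 0 -0.08 0 -1;0 0 -0.03 0 -1;0 0 0 0 -1"}}

```text
time: 3.8
tool_pos: [0.5311, 0.0944, 0.1999]
tool_rot: [[-0.258, 0.966, -0.0], [0.966, 0.258, -0.0], [0.0, -0.0, -1.0]]
contact_force: [-0.4, -0.3, -0.3]
width: 0.0001
```

{"fn": "send_rows", "kwargs": {"increments": "0 0 -0.025 0 -1;0 0 -0.025 0 -1;0 0 0 0 -1"}}

```text
time: 4.18
tool_pos: [0.5312, 0.0944, 0.197]
tool_rot: [[-0.258, 0.966, -0.0], [0.966, 0.258, -0.0], [-0.0, -0.0, -1.0]]
contact_force: [0.2, -0.9, 1.5]
width: 0.0003
```

{"fn": "send_rows", "kwargs": {"increments": "0 0 -0.017 0 -1;0 0 -0.017 0 -1;0 0 0 0 -1"}}

```text
time: 4.55
tool_pos: [0.5312, 0.0944, 0.195]
tool_rot: [[-0.258, 0.966, -0.0], [0.966, 0.258, 0.0], [0.0, -0.0, -1.0]]
contact_force: [-0.0, 0.6, 1.7]
width: -0.0001
```

{"fn": "send_rows", "kwargs": {"increments": "0 0 -0.017 0 -1;0 0 0 0 -1"}}

```text
time: 4.8
tool_pos: [0.5312, 0.0945, 0.1943]
tool_rot: [[-0.258, 0.966, 0.0], [0.966, 0.258, 0.0], [0.0, 0.0, -1.0]]
contact_force: [-2.9, -0.7, 7.3]
width: -0.0002
```

{"fn": "send_rows", "kwargs": {"increments": "0 0 -0.017 0 -1;0 0 0 0 -1"}}

```text
time: 5.05
tool_pos: [0.5313, 0.0945, 0.1941]
tool_rot: [[-0.258, 0.966, 0.0], [0.966, 0.258, 0.0], [0.0, 0.0, -1.0]]
contact_force: [-8.3, -1.1, 16.5]
width: -0.0002
```

{"fn": "send_rows", "kwargs": {"increments": "0 0 0.1 0 -1;0 0 0.4 0 -1;0 0 0.7 0 -1;0.05 -0.4 0.7 0 0;0.04 -0.4 0.2 0 1;0 -0.4 0 0 1;0 0 0 0 1;0 0 0 0 1"}}

```text
time: 6.05
tool_pos: [0.5365, 0.0227, 0.3188]
tool_rot: [[-0.258, 0.966, -0.0], [0.966, 0.258, 0.0], [0.0, -0.0, -1.0]]
contact_force: [-0.4, -0.1, -0.4]
width: 0.0856
```

```bash
python3 - <<'E'
from h import *
s=snap('wrist','w3.png');snap('scene','s3.png')
cv2.imwrite('pics/c7.png',cv2.resize(s['pixels'],None,fx=1.5,fy=1.5,interpolation=cv2.INTER_CUBIC))
cv2.imwrite('pics/c8.png',cv2.resize(cv2.imread('pics/s3.png')[130:230,195:285],None,fx=6,fy=6,interpolation=cv2.INTER_CUBIC))
o=arm.get_obs();print(o['tool_pos'],o['contact_force'],o['qpos'])
E
```

```text
[0.53655143 0.023039   0.31876285] [-0.29095805  0.13423823 -0.32504462] [-2.64226928e-01 -8.64637679e+00  1.05705393e+02  6.51417309e-03
  8.29636678e+01 -1.52425595e+01]
```

View pics/c7.png

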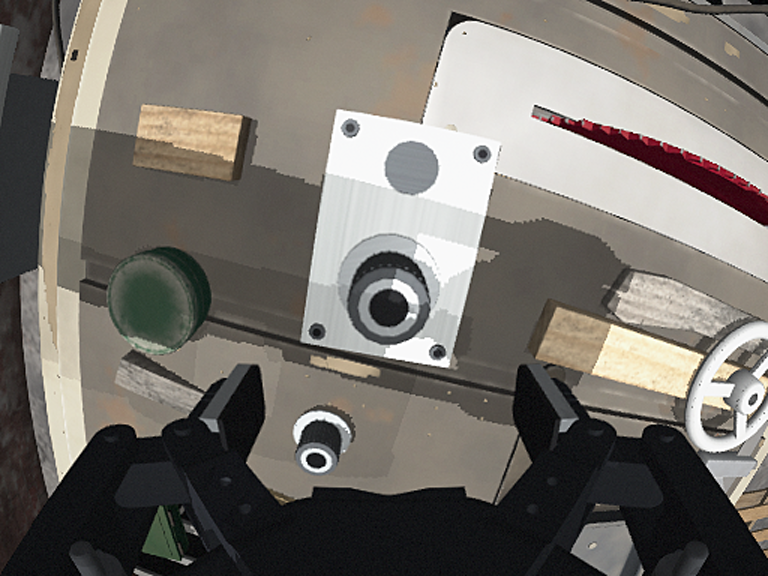

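View pics/c8.png

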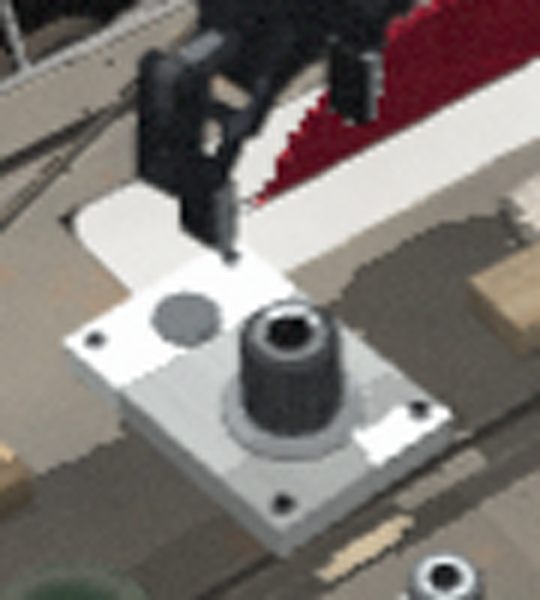

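The button is down flush. The guide's bore is at w3 px (260,204).

```bash
python3 - <<'E'
from h import *
s=load('w3.png')
for p,z in(((259.3,204.3),.067),((274.3,111.3),.021),((211,221),.022),((291.5,235),.022),((233.5,85),.022),((321.5,102.5),.022)): print(onz(s,*p,z,True))
o=arm.get_obs();print(o['tool_pos'],o['tool_rot'][:,2])
E
```

```text
[0.53740227 0.02290952 0.067     ]
[0.53185639 0.09531955 0.021     ]
[ 0.50056003 -0.02006937  0.022     ]
[ 0.58010338 -0.01399724  0.022     ]
[0.49095049 0.10895835 0.022     ]
[0.57033762 0.11496587 0.022     ]
[0.53655143 0.023039   0.31876285] [-3.95391746e-04  1.14662116e-04 -9.99999915e-01]
```

{"fn": "send_rows", "kwargs": {"increments": "0 -0.007 -0.4 0 1;0 0 -0.5 0 1;0 0 -0.5 0 1;0 0 -0.3 0 1;0 0 -0.15 0 1;0 0 -0.05 0 1;0 0 0 0 1", "grip_force": 25}}

```text
time: 7.02
tool_pos: [0.5368, 0.022, 0.2057]
tool_rot: [[-0.258, 0.966, 0.001], [0.966, 0.258, 0.0], [-0.0, 0.001, -1.0]]
contact_force: [0.5, -1.3, -0.1]
width: 0.0857
```

{"fn": "send_rows", "kwargs": {"increments": "0 0 0 0 0.3;0 0 0 0 0.1;0 0 0 0 -0.2;0 0 0 0 -0.5;0 0 0 0 -1;0 0 0 0 -1"}}

```text
time: 7.78
tool_pos: [0.5366, 0.022, 0.2055]
tool_rot: [[-0.258, 0.966, 0.0], [0.966, 0.258, -0.0], [-0.0, 0.0, -1.0]]
contact_force: [-3.0, -0.4, 5.3]
width: 0.0434
```

```bash
python3 - <<'E'
from h import *
snap('wrist','w4.png');snap('scene','s4.png')
cv2.imwrite('pics/c9.png',cv2.resize(cv2.imread('pics/s4.png')[130:230,195:285],None,fx=6,fy=6,interpolation=cv2.INTER_CUBIC))
o=arm.get_obs();print(o['tool_pos'],o['contact_force'],o['ft_torque'],o['width'])
E
```

```text
[0.53663473 0.02199825 0.20553626] [-3.20914388 -0.37498189  6.58992548] [-5.37273353e-02  5.58055447e-01 -4.92530974e-04] 0.043576454435579504
```

View pics/c9.png

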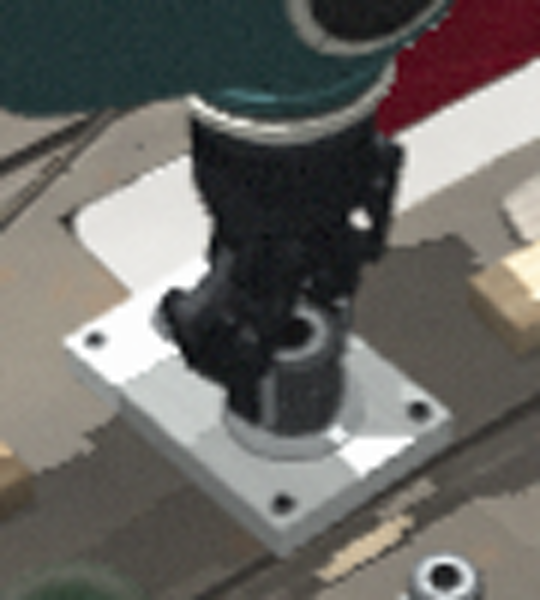

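View pics/w4.png

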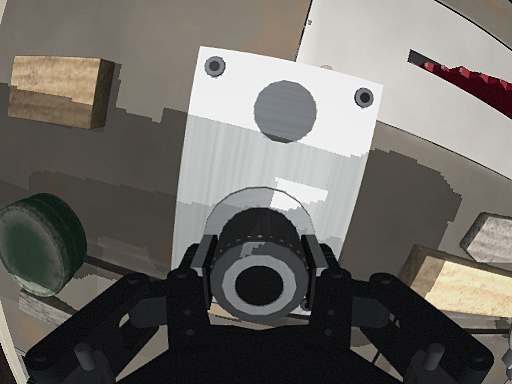

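{"fn": "send_rows", "kwargs": {"increments": "0 0 0.012 0 -1;0 0 0 0 -1;0 0 0 0.5 -1;0 0 0 1 -1;0 0 0 1 -1;0 0 0 0.5 -1;0 0 0 0 -1"}}

```text
time: 8.75
tool_pos: [0.5365, 0.022, 0.2057]
tool_rot: [[-0.453, 0.891, -0.0], [0.891, 0.453, -0.0], [0.0, -0.0, -1.0]]
contact_force: [-0.0, -0.8, -3.0]
width: 0.0432
```

```bash
cat > o.py <<'E'
from h import *
o=arm.get_obs();R=o['tool_rot'];print(round(o['time'],2),np.round(o['tool_pos'],4),'F',np.round(o['contact_force'],1),'T',np.round(o['ft_torque'],2),o['width'].round(4),'ang',np.degrees(np.arctan2(R[1,1],R[0,1])).round(2),'q6',o['qpos'][5].round(1))
E
python3 o.py
```

```text
Traceback (most recent call last):
  File "o.py", line 2, in <module>
    o=arm.get_obs();R=o['tool_rot'];print(round(o['time'],2),np.round(o['tool_pos'],4),'F',np.round(o['contact_force'],1),'T',np.round(o['ft_torque'],2),o['width'].round(4),'ang',np.degrees(np.arctan2(R[1,1],R[0,1])).round(2),'q6',o['qpos'][5].round(1))
                                                                                                                                                         ^^^^^^^^^^^^^^^^
AttributeError: 'float' object has no attribute 'round'
```

```bash
sed -i "s/o\['width'\].round(4)/round(o['width'],4)/" o.py; python3 o.py; python3 - <<'E'
from h import *
snap('wrist','w5.png')
E
```

```text
8.75 [0.5365 0.022  0.2057] F [-0.  -0.8 -3. ] T [ 0.03  0.04 -0.04] 0.0432 ang 26.95 q6 -27.3
```

{"fn": "send_rows", "kwargs": {"increments": "0 0 0 0.5 -1;0 0 0 1 -1;0 0 0 1 -1;0 0 0 0.5 -1;0 0 0 0 -1"}}

```text
time: 9.43
tool_pos: [0.5366, 0.022, 0.2057]
tool_rot: [[-0.628, 0.778, -0.0], [0.778, 0.628, -0.0], [-0.0, -0.0, -1.0]]
contact_force: [0.0, -0.2, -0.9]
width: 0.0431
```

```bash
python3 o.py; python3 - <<'E'
from h import *
s=snap('wrist','w6.png')
a=np.hstack([cv2.imread('pics/w4.png')[180:330,190:320],cv2.imread('pics/w5.png')[180:330,190:320],s['pixels'][180:330,190:320]])
cv2.imwrite('pics/c10.png',cv2.resize(a,None,fx=2,fy=2))
E
```

```text
9.43 [0.5366 0.022  0.2057] F [ 0.  -0.2 -0.9] T [-0.03 -0.   -0.01] 0.0431 ang 38.93 q6 -39.3
```

View pics/c10.png

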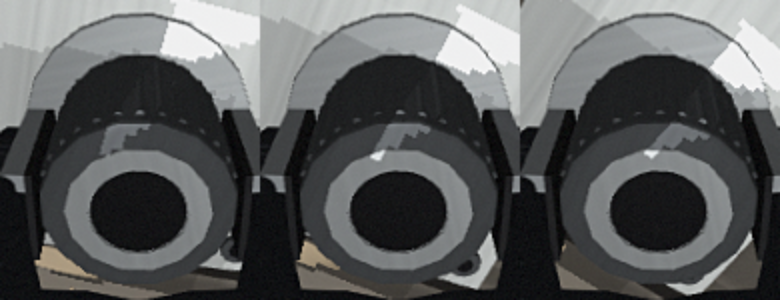

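{"fn": "send_rows", "kwargs": {"increments": "0 0 0 0.5 -1;0 0 0 1 -1;0 0 0 1 -1;0 0 0 1 -1;0 0 0 1 -1;0 0 0 1 -1;0 0 0 0 -1"}}

```text
time: 10.35
tool_pos: [0.5366, 0.022, 0.2058]
tool_rot: [[-0.874, 0.485, 0.0], [0.485, 0.874, 0.0], [-0.0, 0.0, -1.0]]
contact_force: [0.0, 1.4, -2.1]
width: 0.0435
```

{"fn": "send_rows", "kwargs": {"increments": "0 0 0.015 0 -1;0 0 0.02 0 -1;0 0 0.01 0 -1;0 0 0 0 -1"}}

```text
time: 10.85
tool_pos: [0.5364, 0.022, 0.2079]
tool_rot: [[-0.874, 0.486, -0.001], [0.486, 0.874, 0.0], [0.001, -0.0, -1.0]]
contact_force: [4.0, 0.0, -12.4]
width: 0.0433
```

```bash
python3 o.py
```

```text
10.85 [0.5364 0.022  0.2079] F [  4.    0.  -12.4] T [ 0.1  -0.63 -0.02] 0.0433 ang 60.93 q6 -61.3
```

{"fn": "send_rows", "kwargs": {"increments": "0 0 -0.02 0 -1;0 0 0 0.75 -1;0 0 0.016 0 -1;0 0 0 0 -1"}}

```text
time: 11.35
tool_pos: [0.5365, 0.022, 0.208]
tool_rot: [[-0.898, 0.44, -0.0], [0.44, 0.898, -0.0], [0.0, -0.0, -1.0]]
contact_force: [3.2, -0.2, -11.2]
width: 0.043
```

{"fn": "send_rows", "kwargs": {"increments": "0 0 -0.016 0 -1;0 0 0 0.75 -1;0 0 0.016 0 -1;0 0 0 0 -1"}}

```text
time: 11.85
tool_pos: [0.5365, 0.022, 0.2081]
tool_rot: [[-0.92, 0.393, -0.0], [0.393, 0.92, -0.0], [0.0, -0.0, -1.0]]
contact_force: [1.1, -0.0, -7.7]
width: 0.0435
```

{"fn": "send_rows", "kwargs": {"increments": "0 0 -0.016 0 -1;0 0 0 0.75 -1;0 0 0.016 0 -1;0 0 0 0 -1"}}

```text
time: 12.35
tool_pos: [0.5367, 0.022, 0.2085]
tool_rot: [[-0.939, 0.344, 0.0], [0.344, 0.939, -0.0], [-0.0, 0.0, -1.0]]
contact_force: [0.2, -0.3, -2.3]
width: 0.0433
```

{"fn": "send_rows", "kwargs": {"increments": "0 0 0.012 0 -1;0 0 0 0 -1;0 0 0 0 -1"}}

```text
time: 12.72
tool_pos: [0.5366, 0.022, 0.2089]
tool_rot: [[-0.939, 0.343, 0.0], [0.343, 0.939, 0.0], [-0.0, 0.0, -1.0]]
contact_force: [-0.3, 0.7, -0.8]
width: 0.0437
```

```bash
python3 o.py; python3 - <<'E'
from h import *
s=snap('wrist','w7.png')
a=np.hstack([cv2.imread('pics/w6.png')[180:330,190:320],s['pixels'][180:330,190:320]])
cv2.imwrite('pics/c11.png',cv2.resize(a,None,fx=3,fy=3))
E
```

```text
12.72 [0.5366 0.022  0.2089] F [-0.3  0.7 -0.8] T [ 0.04 -0.02  0.03] 0.0437 ang 69.93 q6 -70.3
```

View pics/c11.png

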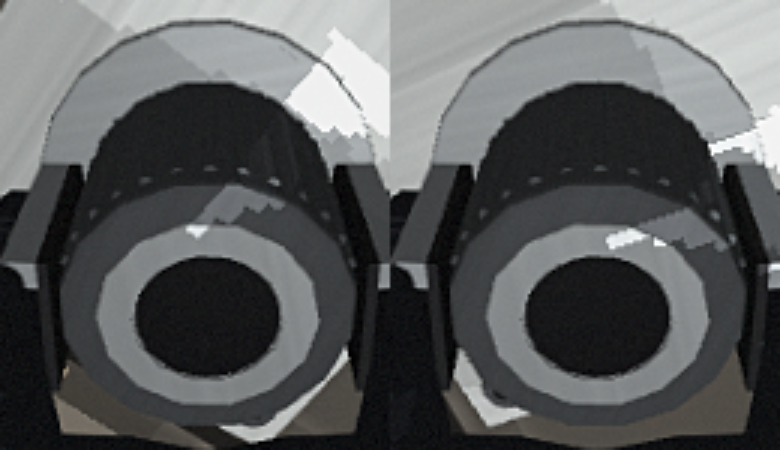

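{"fn": "send_rows", "kwargs": {"increments": "0 0 0 0.4 -1;0 0 0.017 0 -1;0 0 0.017 0 -1;0 0 0 0 -1"}}

```text
time: 13.28
tool_pos: [0.5366, 0.022, 0.2111]
tool_rot: [[-0.949, 0.317, 0.0], [0.317, 0.949, -0.0], [-0.0, 0.0, -1.0]]
contact_force: [0.4, 0.6, -1.8]
width: 0.0434
```

```bash
python3 o.py
```

```text
13.28 [0.5366 0.022  0.2111] F [ 0.4  0.6 -1.8] T [-0.04  0.   -0.01] 0.0434 ang 71.54 q6 -71.9
```

Free: 5 mm up with only the guide's weight on the sensor. I lift slowly.

{"fn": "send_rows", "kwargs": {"increments": "0 0 0.03 0 -1;0 0 0.03 0 -1;0 0 0.03 0 -1;0 0 0 0 -1"}}

```text
time: 13.78
tool_pos: [0.5366, 0.022, 0.2166]
tool_rot: [[-0.949, 0.317, 0.0], [0.317, 0.949, -0.0], [-0.0, 0.0, -1.0]]
contact_force: [1.1, -0.6, -1.9]
width: 0.0431
```

{"fn": "send_rows", "kwargs": {"increments": "0 0 0.05 0 -1;0 0 0.1 0 -1;0 0 0.1 0 -1;0 0 0.2 0 -1;0 0 0.3 0 -1;0 0 0.3 0 -1;0 0 0.1 0 -1;0 0 0 0 -1", "grip_force": 40}}

```text
time: 14.78
tool_pos: [0.5366, 0.022, 0.2858]
tool_rot: [[-0.949, 0.317, 0.001], [0.317, 0.949, -0.0], [-0.001, 0.0, -1.0]]
contact_force: [-0.5, -0.0, -1.9]
width: 0.043
```

```bash
python3 o.py; python3 - <<'E'
from h import *
s=snap('scene','s8.png');t=snap('top','t8.png');snap('wrist','w8.png')
cv2.imwrite('pics/c12.png',cv2.resize(s['pixels'][120:330,180:390],None,fx=3,fy=2.8))
cv2.imwrite('pics/c13.png',cv2.resize(t['pixels'][130:260,210:400],None,fx=4,fy=4,interpolation=cv2.INTER_CUBIC))
E
```

```text
14.78 [0.5366 0.022  0.2858] F [-0.5 -0.  -1.9] T [-0.    0.01  0.02] 0.043 ang 71.54 q6 -71.9
```

View pics/c12.png

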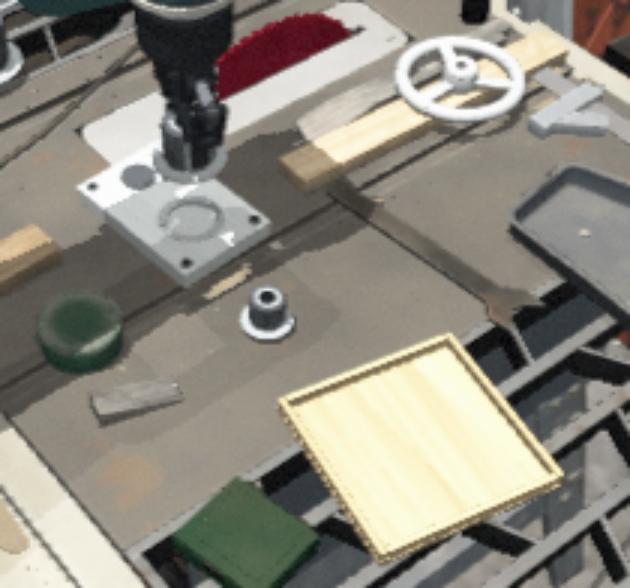

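View pics/c13.png

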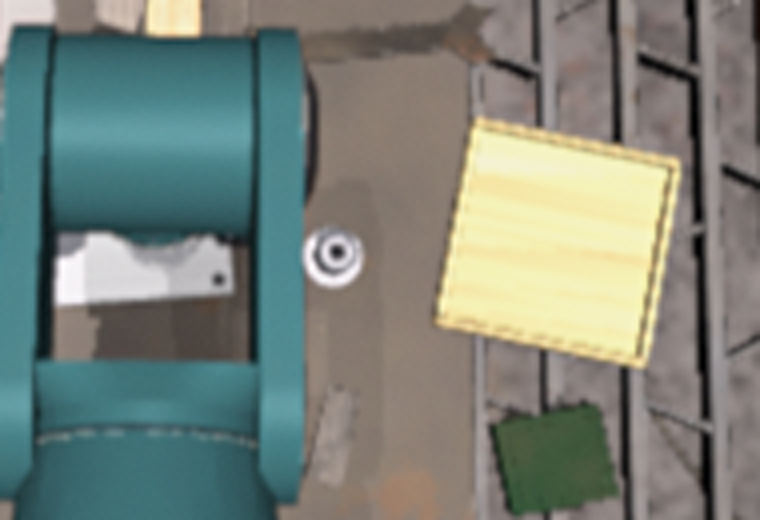

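{"fn": "send_rows", "kwargs": {"increments": "0 -0.1 0.3 0 -1;0 -0.3 0.1 0 -1;0 -0.5 0 0 -1;-0.03 -0.7 0 0 -1;-0.03 -0.7 0 0 -1;-0.03 -0.7 0 0 -1;-0.02 -0.7 0 0 -1;0 -0.6 0 0 -1"}}

```text
time: 15.92
tool_pos: [0.5292, -0.2387, 0.31]
tool_rot: [[-0.948, 0.318, 0.001], [0.318, 0.948, -0.0], [-0.001, -0.0, -1.0]]
contact_force: [0.7, -0.2, -1.0]
width: 0.0428
```

{"fn": "send_rows", "kwargs": {"increments": "0 -0.4 0 0 -1;0 -0.2 -0.1 0 -1;0 -0.08 -0.3 0 -1;0 0 -0.3 0 -1;0 0 -0.2 0 -1;0 0 0 0 -1"}}

```text
time: 16.68
tool_pos: [0.5299, -0.2761, 0.254]
tool_rot: [[-0.949, 0.316, -0.002], [0.316, 0.949, 0.001], [0.002, 0.0, -1.0]]
contact_force: [0.1, -0.6, -1.3]
width: 0.0433
```

```bash
python3 o.py; python3 - <<'E'
from h import *
s=snap('scene','s9.png');snap('wrist','w9.png')
cv2.imwrite('pics/c14.png',cv2.resize(s['pixels'][150:330,230:390],None,fx=3,fy=3))
E
```

```text
16.68 [ 0.5299 -0.2761  0.254 ] F [ 0.1 -0.6 -1.3] T [-0.    0.04 -0.02] 0.0433 ang 71.59 q6 -101.6
```

View pics/c14.png

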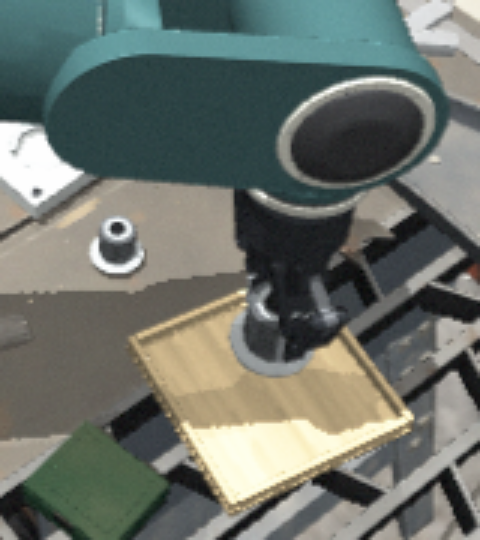

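View pics/w9.png

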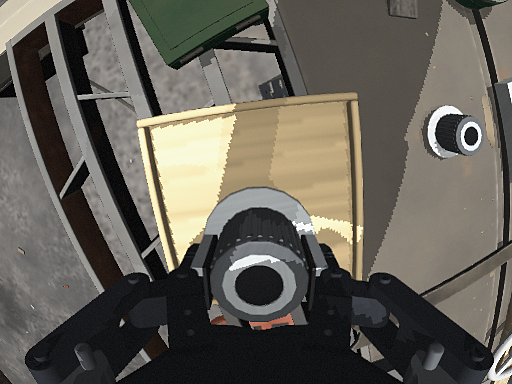

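{"fn": "send_rows", "kwargs": {"increments": "0 0 -0.2 0 -1;0 0 -0.25 0 -1;0 0 -0.15 0 -1;0 0 -0.08 0 -1;0 0 0 0 -1;0 0 0 0 -1"}}

```text
time: 17.52
tool_pos: [0.5301, -0.2768, 0.215]
tool_rot: [[-0.949, 0.317, 0.001], [0.317, 0.949, -0.0], [-0.001, -0.0, -1.0]]
contact_force: [0.6, -0.1, -1.9]
width: 0.0432
```

{"fn": "send_rows", "kwargs": {"increments": "0 0 -0.03 0 -1;0 0 -0.03 0 -1;0 0 -0.015 0 -1;0 0 0 0 -1"}}

```text
time: 18.02
tool_pos: [0.53, -0.2768, 0.21]
tool_rot: [[-0.949, 0.317, -0.0], [0.317, 0.949, 0.0], [0.0, 0.0, -1.0]]
contact_force: [-0.7, 0.3, -2.2]
width: 0.0431
```

{"fn": "send_rows", "kwargs": {"increments": "0 0 -0.025 0 -1;0 0 -0.025 0 -1;0 0 -0.015 0 -1;0 0 0 0 -1"}}

```text
time: 18.52
tool_pos: [0.53, -0.2768, 0.2061]
tool_rot: [[-0.949, 0.317, -0.0], [0.317, 0.949, 0.0], [0.0, 0.0, -1.0]]
contact_force: [0.9, -0.9, -1.9]
width: 0.0429
```

{"fn": "send_rows", "kwargs": {"increments": "0 0 -0.015 0 -1;0 0 -0.01 0 -1;0 0 0 0 -1"}}

```text
time: 18.9
tool_pos: [0.53, -0.2768, 0.2046]
tool_rot: [[-0.949, 0.317, -0.0], [0.317, 0.949, 0.0], [0.0, 0.0, -1.0]]
contact_force: [-0.6, 0.6, -1.7]
width: 0.0428
```

{"fn": "send_rows", "kwargs": {"increments": "0 0 -0.01 0 -1;0 0 -0.005 0 -1;0 0 0 0 -1"}}

```text
time: 19.27
tool_pos: [0.53, -0.2768, 0.2041]
tool_rot: [[-0.949, 0.317, 0.0], [0.317, 0.949, -0.0], [-0.0, -0.0, -1.0]]
contact_force: [-2.2, 1.8, 4.8]
width: 0.0429
```

{"fn": "send_rows", "kwargs": {"increments": "0 0 -0.01 0 -1;0 0 0 0 -1;0 0 0 0 -1"}}

```text
time: 19.65
tool_pos: [0.5301, -0.2768, 0.2041]
tool_rot: [[-0.949, 0.317, 0.001], [0.317, 0.949, -0.0], [-0.001, -0.0, -1.0]]
contact_force: [-5.9, 3.3, 12.4]
width: 0.0434
```

Floor contact at TCP z 0.204. I ease off and release.

{"fn": "send_rows", "kwargs": {"increments": "0 0 -0.0 0 -1;0 0 0.014 0 -1;0 0 0 0 -1;0 0 0 0 -0.1;0 0 0 0 0.1;0 0 0 0 0.4;0 0 0 0 1;0 0 0 0 1"}}

```text
time: 20.65
tool_pos: [0.53, -0.2768, 0.2039]
tool_rot: [[-0.949, 0.317, -0.0], [0.317, 0.949, 0.0], [0.0, 0.0, -1.0]]
contact_force: [0.3, -0.1, -0.3]
width: 0.0856
```

{"fn": "send_rows", "kwargs": {"increments": "0 0 0 0 1;0 0 0.1 0 1;0 0 0.4 0 1;0 0 0.6 0 1;0 0 0.8 0 1;0 0 0.8 0 1;0 0 0.2 0 1;0 0 0 0 1"}}

```text
time: 21.65
tool_pos: [0.5299, -0.2767, 0.3785]
tool_rot: [[-0.949, 0.317, 0.001], [0.317, 0.949, -0.001], [-0.001, -0.0, -1.0]]
contact_force: [-0.0, 0.4, -0.2]
width: 0.0854
```

{"fn": "send_rows", "kwargs": {"increments": "-0.2 0.5 0.2 0 1;-0.3 0.7 0 0 1;-0.3 0.7 0 0 1;-0.3 0.7 0 0 1;-0.3 0.7 0 0 1;-0.2 0.4 0 0 1;0 0 0 0 1;0 0 0 0 1"}}

```text
time: 22.65
tool_pos: [0.4342, -0.055, 0.389]
tool_rot: [[-0.949, 0.316, -0.001], [0.316, 0.949, 0.0], [0.001, -0.0, -1.0]]
contact_force: [0.6, -0.8, 0.2]
width: 0.0852
```

```bash
python3 o.py; python3 - <<'E'
from h import *
s=snap('scene','s10.png');t=snap('top','t10.png');snap('wrist','w10.png')
cv2.imwrite('pics/c15.png',cv2.resize(s['pixels'][140:330,180:390],None,fx=3.6,fy=3))
cv2.imwrite('pics/c16.png',cv2.resize(t['pixels'][130:260,210:400],None,fx=4,fy=4,interpolation=cv2.INTER_CUBIC))
E
```

```text
22.65 [ 0.4342 -0.055   0.389 ] F [ 0.6 -0.8  0.2] T [-0.01  0.04 -0.01] 0.0852 ang 71.55 q6 -82.1
```

View pics/c15.png

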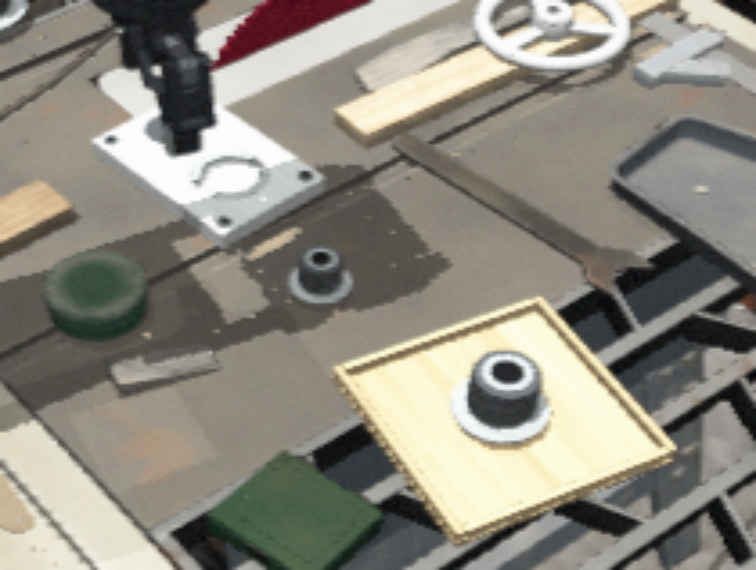

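View pics/c16.png

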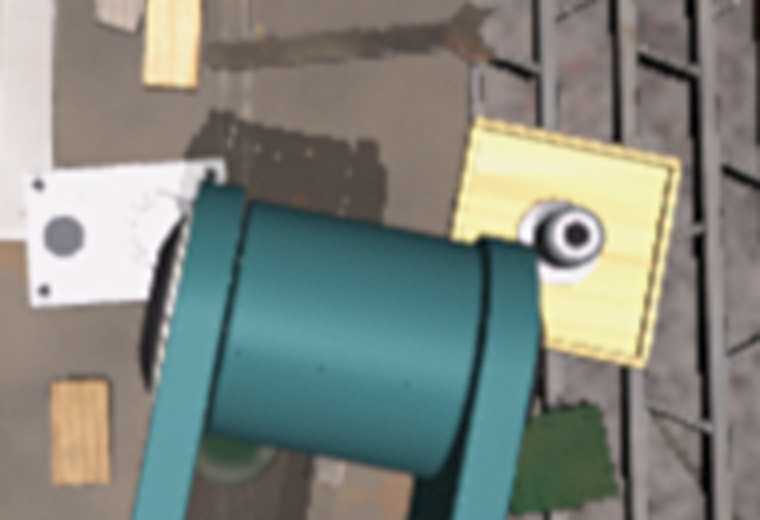

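The guide stands upright in the middle of the tray (scene px about (321,267)). The holder is empty with its button down, the other things are undisturbed, and the arm is clear.

```bash
python3 -c "
from rig import arm
print(arm.sign_off())"
```

```text
the job is handed in; nothing more can be done
None
```

The template guide is out of its holder and standing upright, lugs down, near the middle of the plywood tray. I handed the job in at about 22.7 s of the 72 s allowed.

- **Release:** I pressed the button to its hard stop with about 16.5 N. There was also an 8 N sideways reading at the stop.
- **Turning:** I gripped the knurled grip at 25 N and turned it anticlockwise. Gentle pulls at 46°, 49° and 52° met resistance, reading 8 to 12 N. At about 55° it came free. I turned 1.6° more and lifted it straight off with only the guide's weight showing.
- **Setting down:** It touched the tray floor at up to 12 N. I eased off, opened the fingers and moved clear.

**Last checks:** The final views show the guide upright in the tray, the holder empty with its button down, and the bystanders in view apparently where they were. The wrist force read about 1 N. I judged the bystanders by eye, and the arm partly covered the tin and wedge in the top view.

**Disagreement:** The top and scene cameras differed by about 5 mm in x. I settled the holder and guide positions by averaging them with the wrist camera. The tray position came from the top camera, shifted 2 mm to allow for this.

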